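Sweep loose heat sinks into the parts tray

ROBOT

A 6-joint arm with a two-finger parallel gripper is mounted at the origin on a cart in front of the work surface, level with it; the furniture and walls round the work are solid. World frame = base frame: x ahead of the robot, y to its left, z up, the work surface at z = 0. Lengths are in m, angles in rad, forces in N, time in s.
With the tool pointing down it reaches from about 0.35 to 0.875 m from the base axis. Payload 4.2 kg.
Tool frame: the origin (TCP) lies between the finger pads; the fingertips stand 17 mm ahead of it and the grasp point (between the pads) lies 2 mm behind it; z points along the fingers, y is the line along which they close (so a half turn about z gives the same grasp; the last joint's range is limited). The gripper opens to 87 mm and grips with 3 to 60 N. Pads are 19 mm wide; open, the fingers measure 117 mm over their backs; the gripper's body (75 mm by 190 mm) begins 51 mm behind the grasp point.
Start: joints at [1.429, 0.385, 0.008, 0, -1.194, -0.259], TCP at [0.244, 0.575, 0.24] pointing down, gripper open.
Joint ranges: [-3.14, 3.14], [-1.21, 2.06], [-1.07, 1.41], [-3.16, 2.05], [-2.99, -0.16], [-3.1, 3.1]. Speed limits (rad/s): [2.79, 2.79, 3.14, 3.14, 3.14, 3.14].

INTERFACE

Orientations are given as a rotation vector (axis times angle).
In Python, from cell import get_state, snapshot, camera_info, job_done, silhouettes, pinpoint gives the robot as it stands.
- The arm moves only by the tool servo_tool, never from a script. Its argument "increments" is text: rows parted by semicolons, each of 5 numbers parted by spaces: the shift along the world's x, y, z in cm, then the turn about the world's z in degrees, then the opening, from 0 (shut) to 1 (fully open). A call has 1 to 8 rows; each row is the pose to reach, as a shift and turn from the pose commanded when the call began; what a row does not reach only later rows make up. A row lasts 1/12 s, in which the tool goes at most 41.7 mm and 7.16 degrees, less where a joint would pass 70% of its speed; a pose out of reach is approached as far as the arm can. A call with a gripper value outside its range is refused whole. The fingers move at their own pace and stop on an object; "squeeze" is the grip in N (left out, the last holds). Time passes only in rows, so rows that repeat a pose let the fingers close. It gives the time, the measured TCP pose, the force, the opening and the grip force at its end, in the units of the state.
- get_state(): the state, without advancing time (a new reading comes with each control period).
- snapshot(name): name is "scene" or "side" or "wrist"; returns the picture (384x512x3 uint8, red, green, blue); there is no depth.
- camera_info(name): a dict with "fx", "fy", "cx", "cy" (pixels), "k1" (the pictures are not rectified: a ray, as slopes to the right and down, at radius r is drawn at 1 + k1 r^2 times it, then the intrinsics apply), "origin" and "rotation" of the camera in the world. Camera axes: x right, y up, looking along -z (the intrinsics and any distortion apply to the point x, -y, -z); pixel columns grow to the right and rows downward; lengths in m; the calibration is good to about 2 mm. A picture is of the moment at which its call begins: read the wrist's pose just before it. camera_info takes no time and is no camera call; for the wrist camera it gives the pose at the moment of the call.
- job_done(): hands the job in; it is judged then, once.
Trained networks look in the newest picture that a camera, given by its name, has taken for a name from the list of things; names that differ only in an ending like _2 or _b are one class to them, and where a whole thing is asked for, a point or a joint stands for the part that bears it (a point fixed in the world has none). Each returns a list of dicts, best first, with "conf" (0 to 1); they miss things now and then, are a little off and sometimes report something else, mostly with a low value. They report only what shows in the picture. A call takes as long as a camera call.
- silhouettes(camera, query): "region" (384x512 bool, what is visible of it) and "point" ([column, row] in pixels, amid what is visible of it).
- pinpoint(camera, query): "point" ([column, row] in pixels: a listed point, or the origin of a listed thing).
The state is a dict: "time": time; "qpos": joint angles; "dq": joint speeds; "joint_efforts": joint torques, N m; "tool_pos": TCP position; "tcp_rot": TCP orientation; "wrist_force": force on the tool from outside, world axes, zero at the start; "moment": the same for the moment, N m; "opening": opening from 0.0 (shut) to 1.0 (fully open); "grasp_force": force on a finger pad.
Only numpy, scipy, OpenCV 4.12 (cv2) and the standard library are available. Lean on these libraries where they do the work, as an engineer would, in place of code of your own. Each camera call takes 0.05 s, during which the arm holds its last target. There are 200 camera calls.

TASK

Clear the work area: with the fingertips, sweep the three loose black finned heat sinks along the bench top through the open side of the shallow aluminium tray, until each one lies wholly inside, standing flat as it does now. Only push them; never lift, carry or tip them up, and leave the little cardboard box and the small round jar where they are.

Things in the scene. Friction and masses are not known exactly. Their poses are not given: they have to be found in the camera images.
- tray: Shallow bare aluminium tray fixed to the bench. Inside 200 mm (its x) by 170 mm (its y); 3 mm walls, 33 mm high, on three sides. The side at its -y is open (the mouth), with no lip: things slide in at bench level. Origin: centre of the inside, at bench height, z up; side walls at x = -100 and +100, mouth at y = -85, back wall at y = +85. Its +y is world +y (robot's left) turned up to 0.25 rad.
- tray_mouth (a point): Middle of the tray's open side, at bench height (85 mm before the tray's centre along its -y). Its axes are the tray's.
- sink_1: One of three identical loose finned heat sinks, flat on the bench: black block with parallel upright fins on top, 30 x 42 mm, 22 mm high, about 60 g. Origin: centre of its underside; z up, its x axis along the 30 mm side, its y axis along the 42 mm side; it starts at any yaw.
- sink_2: One of three identical loose finned heat sinks, flat on the bench: black block with parallel upright fins on top, 30 x 42 mm, 22 mm high, about 60 g. Origin: centre of its underside; z up, its x axis along the 30 mm side, its y axis along the 42 mm side; it starts at any yaw.
- sink_3: One of three identical loose finned heat sinks, flat on the bench: black block with parallel upright fins on top, 30 x 42 mm, 22 mm high, about 60 g. Origin: centre of its underside; z up, its x axis along the 30 mm side, its y axis along the 42 mm side; it starts at any yaw.
- carton_small: Loose little brown cardboard box, plain, 32 x 50 mm, 20 mm high, about 30 g, standing among the heat sinks (its place is swapped with theirs from run to run); to be left alone. Origin: centre of its underside.
- jar: Loose small white jar with a round blue cap, 31 mm across, 26 mm high, standing to the right of the heat sinks; to be left alone. Origin: centre of its underside.

How it is judged:
By the outcome, as a careful person would: the job done as asked, in the order asked, and still so for the second after the job is handed in, with the robot touching nothing.
It also fails if it takes over 72 s, if anything falls off the work surface, if the arm or the gripper's body presses on something with over 40 N, if the wrist force passes 120 N, or if a joint passes its speed limit or range.

## Working session

There is one attempt and no reset: what is moved stays moved. The work goes in short steps, Python scripts to look and compute and a tool call to move; the robot and the scene stay as the last step left them, time stands still between calls to the robot, and variables do not carry over. Pictures are saved under pics/ and viewed, at most 13 in all, crops included, and the job is handed in when it is done.

Besides the shell and the picture viewer there is one more tool, called after ">>>" by a JSON object that holds its "fn" and its "kwargs". servo_tool: Moves the arm, as the interface text tells. Its arguments: {"type":"object","properties":{"increments":{"type":"string"},"squeeze":{"type":"number"}},"required":["increments"]}

```bash
mkdir -p pics
cat > h.py <<'E'
import numpy as np, cv2
from cell import *
def ray(ci,p):
    K=np.array([[ci['fx'],0,ci['cx']],[0,ci['fy'],ci['cy']],[0,0,1.]])
    d=np.array([ci['k1'],0,0,0,0.])
    u=cv2.undistortPoints(np.array(p,float).reshape(-1,1,2),K,d).reshape(-1,2)
    R=np.array(ci['rotation']);R=R if R.shape==(3,3) else cv2.Rodrigues(R)[0]
    return np.array(ci['origin']),np.c_[u[:,0],-u[:,1],-np.ones(len(u))]@R.T
def ground(ci,p,z=0.):
    o,d=ray(ci,p); return (o+d*((z-o[2])/d[:,2])[:,None])[:,:2]
def tri(c1,p1,c2,p2):
    o1,d1=ray(c1,p1);o2,d2=ray(c2,p2);d1=d1[0];d2=d2[0]
    s=np.linalg.lstsq(np.c_[d1,-d2],o2-o1,rcond=None)[0]
    return (o1+d1*s[0]+o2+d2*s[1])/2, np.linalg.norm(o1+d1*s[0]-o2-d2*s[1])
def box(ci,region,z):
    c=max(cv2.findContours(region.astype('uint8'),0,1)[0],key=cv2.contourArea)
    g=ground(ci,c.reshape(-1,2),z)
    return cv2.minAreaRect((g*1000).astype('float32'))
E
cat > a.py <<'E'
from h import *
np.set_printoptions(precision=3,suppress=True)
im=[]
for c in ["scene","side"]:
    p=snapshot(c); cv2.imwrite(f"pics/{c}0.png",p[:,:,::-1]); ci=camera_info(c)
    print(c,np.array(ci['origin']))
    for q in ["sink_1","carton_small","jar","tray_mouth","tray"]:
        for r in pinpoint(c,q): print(q,round(r['conf'],2),np.round(r['point']),ground(ci,r['point'])[0])
    for q in ["sink_1","carton_small"]:
        for r in silhouettes(c,q): print(' sil',q,round(r['conf'],2),np.round(r['point']),box(ci,r['region'],.011))
print(get_state())
E
python3 a.py
```

```text
scene [-0.36  -0.519  0.512]
sink_1 0.82 [273. 222.] [ 0.463 -0.112]
sink_1 0.6 [264. 197.] [ 0.575 -0.026]
sink_1 0.53 [301. 191.] [ 0.664 -0.097]
carton_small 0.53 [317. 215.] [ 0.551 -0.19 ]
jar 0.5 [392. 239.] [ 0.532 -0.381]
tray_mouth 0.63 [203. 185.] [0.557 0.163]
tray 0.75 [176. 175.] [0.576 0.276]
 sil sink_1 0.72 [264. 196.] ((562.5459594726562, -19.33890151977539), (75.12889099121094, 46.26824188232422), 29.821823120117188)
 sil sink_1 0.59 [273. 219.] ((451.561767578125, -120.07454681396484), (64.79138946533203, 43.833763122558594), 28.122821807861328)
 sil sink_1 0.48 [301. 191.] ((651.4689331054688, -101.85484313964844), (73.73876953125, 44.44959259033203), 24.73523712158203)
 sil carton_small 0.49 [316. 209.] ((545.6982421875, -185.2602996826172), (74.71666717529297, 36.85558319091797), 30.19144630432129)
side [-0.227 -0.631  0.63 ]
sink_1 0.62 [285. 194.] [ 0.655 -0.101]
sink_1 0.58 [249. 198.] [ 0.562 -0.017]
sink_1 0.44 [256. 221.] [ 0.472 -0.116]
sink_1 0.26 [345. 247.] [ 0.522 -0.381]
carton_small 0.65 [293. 218.] [ 0.552 -0.196]
jar 0.49 [344. 243.] [ 0.535 -0.37
[... 399 characters left out ...]
1 0.62 [257. 222.] ((448.8633728027344, -121.99700164794922), (54.72573471069336, 44.70372009277344), 37.3623046875)
 sil carton_small 0.48 [293. 215.] ((548.420654296875, -187.9734344482422), (75.24069213867188, 27.938371658325195), 32.68218231201172)
{'time': 0.8, 'qpos': array([ 1.429,  0.385,  0.008, -0.   , -1.194, -0.259]), 'dq': array([ 0.002,  0.   , -0.001, -0.002,  0.001,  0.002]), 'joint_efforts': array([  0.   , -39.041,  18.761,   4.224,   0.016,  -0.   ]), 'tool_pos': array([0.244, 0.575, 0.24 ]), 'tcp_rot': array([-3.079,  0.625,  0.   ]), 'wrist_force': array([ 0.063,  0.262, -0.148]), 'moment': array([ 0.006, -0.007, -0.003]), 'grasp_force': 0.0, 'opening': 1.00102887089453}
```

```bash
sleep 1; ls pics; python3 -c "
import cv2,numpy as np
cv2.imwrite('pics/both.png',cv2.resize(np.vstack([cv2.imread('pics/scene0.png')]),(800,600)))"
```

```text
scene0.png
side0.png
```

View pics/both.png

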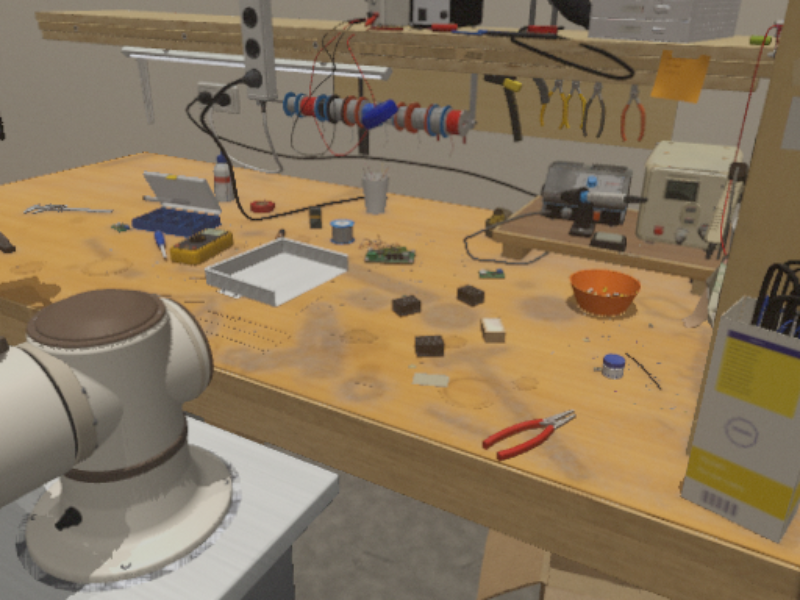

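View pics/side0.png

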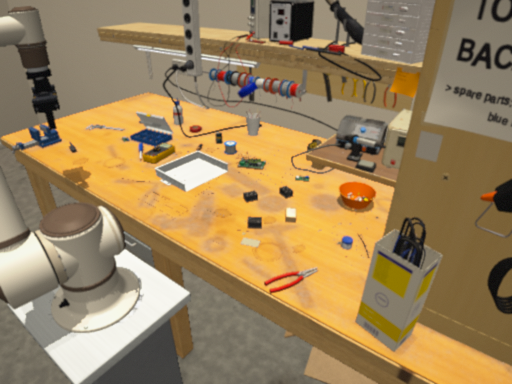

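The three black sinks show (scene view, 800×600) at (406,305), (470,295) and (429,345). The carton is at (492,329), the jar at (614,365) and the tray at (275,270). The network points agree with this. Next I'll go above the sinks and look with the wrist camera.

>>> {"fn": "servo_tool", "kwargs": {"increments": "10.5 -21 3 -26 0.25;10.5 -21 3 -26 0.25;10.5 -21 3 -26 0.25;10.5 -21 3 -26 0.25;10.5 -21 3 -26 0.25;10.5 -21 3 -26 0.25"}}

```text
time: 1.3
tool_pos: [0.3496, 0.3626, 0.2704]
tcp_rot: [-2.858, 1.303, -0.0]
wrist_force: [-0.1, 0.0, 0.2]
opening: 0.636
grasp_force: 0.0
```

>>> {"fn": "servo_tool", "kwargs": {"increments": "10.5 -21 3 -26 0.25;10.5 -21 3 -26 0.25;10.5 -21 3 -26 0.25;10.5 -21 3 -26 0.25;10.5 -21 3 -26 0.25;10.5 -21 3 -26 0.25"}}

```text
time: 1.8
tool_pos: [0.4546, 0.1527, 0.3006]
tcp_rot: [-2.491, 1.913, -0.001]
wrist_force: [1.6, 1.8, -0.3]
opening: 0.265
grasp_force: 0.0
```

>>> {"fn": "servo_tool", "kwargs": {"increments": "10.5 -21 3 -26 0.25;10.5 -21 3 -26 0.25;10.5 -21 3 -26 0.25;10.5 -21 3 -26 0.25;10.5 -21 3 -26 0.25;10.5 -21 3 -26 0.25;10.5 -21 3 -26 0.25"}}

```text
time: 2.38
tool_pos: [0.5607, -0.0587, 0.3296]
tcp_rot: [1.992, -2.429, 0.002]
wrist_force: [0.5, 0.5, 0.1]
opening: 0.256
grasp_force: 0.0
```

```bash
cat > w.py <<'E'
from h import *
import sys
np.set_printoptions(precision=3,suppress=True)
c="wrist"; s=get_state(); ci=camera_info(c)
p=snapshot(c); cv2.imwrite(f"pics/{sys.argv[1]}.png",p[:,:,::-1])
print(np.array(ci['origin']),s['time'],s['tool_pos'],s['tcp_rot'],s['qpos'])
for q in ["sink_1","carton_small","tray_mouth","tray"]:
    for r in pinpoint(c,q): print(q,round(r['conf'],2),np.round(r['point']),ground(ci,r['point'])[0])
for q in ["sink_1","carton_small"]:
    for r in silhouettes(c,q): print(' sil',q,round(r['conf'],2),np.round(r['point']),np.round(np.hstack(box(ci,r['region'],.015))))
E
python3 w.py w1
```

```text
[ 0.546 -0.126  0.475] 2.3833 [ 0.561 -0.059  0.33 ] [ 1.992 -2.429  0.002] [ 0.184  0.23   0.01   0.001 -1.351 -0.381]
sink_1 0.68 [318. 102.] [ 0.447 -0.117]
sink_1 0.63 [259. 174.] [ 0.558 -0.022]
sink_1 0.62 [193. 138.] [ 0.65 -0.1 ]
carton_small 0.88 [247.  66.] [ 0.544 -0.189]
tray_mouth 0.71 [276. 280.] [0.564 0.175]
 sil sink_1 0.76 [190. 137.] [ 650. -101.   43.   33.   67.]
 sil sink_1 0.67 [260. 175.] [556. -23.  33.  43.  60.]
 sil sink_1 0.58 [318. 100.] [ 449. -122.   33.   44.   36.]
 sil sink_1 0.18 [255. 287.] [606. 168.  18.  81.  79.]
 sil carton_small 0.95 [245.  66.] [ 547. -185.   50.   33.   31.]
```

View pics/w1.png

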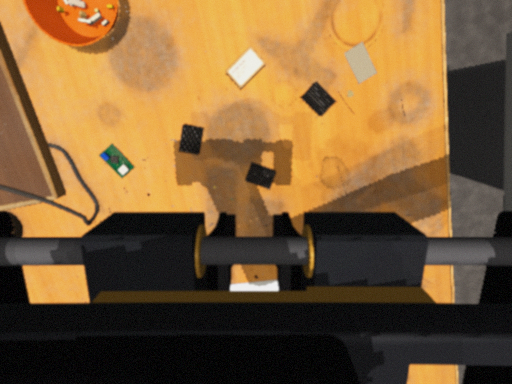

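The wrist view shows sinks at (190,137), (260,175) and (318,100), the carton at (246,66) and the tray mouth at about (255,285). Their sizes (43×33 mm) match. Next I fit the tray pose from its silhouettes.

```bash
cat > t.py <<'E'
from h import *
from scipy.optimize import minimize
views=[]
for c in ["scene","side"]:
    snapshot(c); ci=camera_info(c); r=silhouettes(c,"tray")[0]; print(c,r['conf'],r['region'].sum())
    cs=max(cv2.findContours(r['region'].astype('uint8'),0,1)[0],key=cv2.contourArea)
    m=np.zeros((384*4,512*4),'uint8'); cv2.fillConvexPoly(m,cv2.convexHull(cs)*4+2,1); views.append((ci,m))
P=np.array([[x,y,z] for x in(-.103,.103) for y in(-.085,.088) for z in(0,.033)])
def proj(ci,X):
    R=np.array(ci['rotation']);R=R if R.shape==(3,3) else cv2.Rodrigues(R)[0]
    q=(X-np.array(ci['origin']))@R; u=np.c_[q[:,0],-q[:,1]]/-q[:,2:]; u*=1+ci['k1']*(u**2).sum(1)[:,None]
    return u*[ci['fx'],ci['fy']]+[ci['cx'],ci['cy']]
def f(v,pr=0):
    a=v[2];R=np.array([[np.cos(a),-np.sin(a),0],[np.sin(a),np.cos(a),0],[0,0,1]]);s=0
    X=P@R.T+[v[0],v[1],0]
    for ci,m in views:
        k=np.zeros_like(m);cv2.fillConvexPoly(k,cv2.convexHull(np.int32(np.round(proj(ci,X)*4+2))),1)
        s+=1-(k&m).sum()/(k|m).sum()
    return s
b=min((minimize(f,[.578,.265,a],method='Nelder-Mead',options=dict(initial_simplex=np.array([.578,.265,a])+np.array([[0,0,0],[.02,0,0],[0,.02,0],[0,0,.1]]))) for a in(-.2,0,.2)),key=lambda r:r.fun)
print(b.x,b.fun)
for a in(-.2,-.1,0,.1): print(a,f([b.x[0],b.x[1],a]))
E
python3 t.py
```

```text
scene 0.56 2556
side 0.84 1834
[ 0.56676753  0.25758671 -0.07857199] 0.08401834894371385
-0.2 0.16657473257894684
-0.1 0.09233189709695355
0 0.1252317964274796
0.1 0.21207182548255155
```

>>> {"fn": "servo_tool", "kwargs": {"increments": "-0.7 -2 -20 6 0.25;-0.7 -2 -20 6 0.25;-0.7 -2 -20 6 0.25;-0.7 -2 -20 6 0.25;-0.7 -2 -20 6 0.25;-0.7 -2 -20 6 0.25"}}

```text
time: 3.43
tool_pos: [0.5463, -0.0749, 0.1225]
tcp_rot: [2.113, -2.309, -0.016]
wrist_force: [-1.9, -0.3, -1.4]
opening: 0.253
grasp_force: 0.0
```

>>> {"fn": "servo_tool", "kwargs": {"increments": "0.3 0 -6 2 0.25;0.3 0 -8.5 2 0.25;0.3 0 -10.3 2 0.25;0.3 0 -10.5 2 0.25;0.3 0 -10.5 2 0.25;0.3 0 -10.5 2 0.25"}}

```text
time: 3.93
tool_pos: [0.5572, -0.0742, 0.0271]
tcp_rot: [-2.162, 2.274, -0.005]
wrist_force: [-0.4, 0.1, -0.5]
opening: 0.25
grasp_force: 0.0
```

>>> {"fn": "servo_tool", "kwargs": {"increments": "0 1 -0.4 0 0.25;0.1 2 -0.4 0 0.25;0.1 3 -0.4 0 0.25;0.1 4 -0.4 0 0.25;0.2 5 -0.4 0 0.25;0.2 6 -0.4 0 0.25;0.2 7 -0.4 0 0.25;0.3 8 -0.4 0 0.25"}}

```text
time: 4.6
tool_pos: [0.5576, 0.0066, 0.0206]
tcp_rot: [2.163, -2.277, -0.0]
wrist_force: [0.6, -1.1, 0.2]
opening: 0.251
grasp_force: 0.4
```

```bash
python3 w.py w2
```

```text
[ 0.553 -0.062  0.166] 4.6 [0.558 0.007 0.021] [ 2.163 -2.277 -0.   ] [ 0.302  0.526 -0.408  0.    -0.637 -0.354]
sink_1 0.83 [55. 38.] [ 0.652 -0.102]
sink_1 0.8 [264. 266.] [0.551 0.033]
 sil sink_1 0.95 [468.   9.] [452. -98.  10.  27.  86.]
 sil sink_1 0.82 [46. 40.] [647. -97.  41.  40.  74.]
 sil sink_1 0.6 [251. 280.] [558.  31.  17.  28.  87.]
```

>>> {"fn": "servo_tool", "kwargs": {"increments": "0.1 1.3 0 0 0.25;0.1 2.6 0 0 0.25;0.2 3.9 0 0 0.25;0.2 5.2 0 0 0.25;0.3 6.5 0 0 0.25;0.3 7.8 0 0 0.25;0.4 9.1 0 0 0.25;0.4 10.4 0 0 0.25"}}

```text
time: 5.62
tool_pos: [0.5619, 0.1111, 0.0206]
tcp_rot: [-2.164, 2.277, -0.0]
wrist_force: [-0.6, 0.4, -0.4]
opening: 0.251
grasp_force: 0.2
```

>>> {"fn": "servo_tool", "kwargs": {"increments": "0.1 1.4 0 0 0.25;0.1 2.8 0 0 0.25;0.2 4.2 0 0 0.25;0.2 5.6 0 0 0.25;0.2 7 0 0 0.25;0.3 8.4 0 0 0.25;0.3 9.8 0 0 0.25;0.4 10.8 0 0 0.25"}}

```text
time: 6.28
tool_pos: [0.5658, 0.2193, 0.0206]
tcp_rot: [-2.164, 2.277, -0.0]
wrist_force: [-0.1, -1.2, 0.6]
opening: 0.246
grasp_force: 0.2
```

```bash
cat > l.py <<'E'
from h import *
import sys
np.set_printoptions(precision=3,suppress=True)
ims=[]
for c in ["scene","side"]:
    p=snapshot(c); ci=camera_info(c); ims.append(cv2.resize(p[130:290,130:410,::-1],(790,450))[:,:,:])
    for r in pinpoint(c,"sink_1")+pinpoint(c,"carton_small"): print(c,round(r['conf'],2),np.round(r['point']),ground(ci,r['point'])[0])
cv2.imwrite(f"pics/{sys.argv[1]}.png",cv2.resize(np.vstack(ims),(560,600)))
E
python3 l.py l1
```

```text
scene 0.8 [270. 226.] [ 0.442 -0.115]
scene 0.53 [302. 193.] [ 0.651 -0.105]
scene 0.4 [182. 179.] [0.562 0.241]
scene 0.75 [315. 214.] [ 0.557 -0.182]
side 0.75 [257. 223.] [ 0.464 -0.124]
side 0.49 [288. 197.] [ 0.648 -0.117]
side 0.55 [291. 219.] [ 0.545 -0.191]
```

View pics/l1.png

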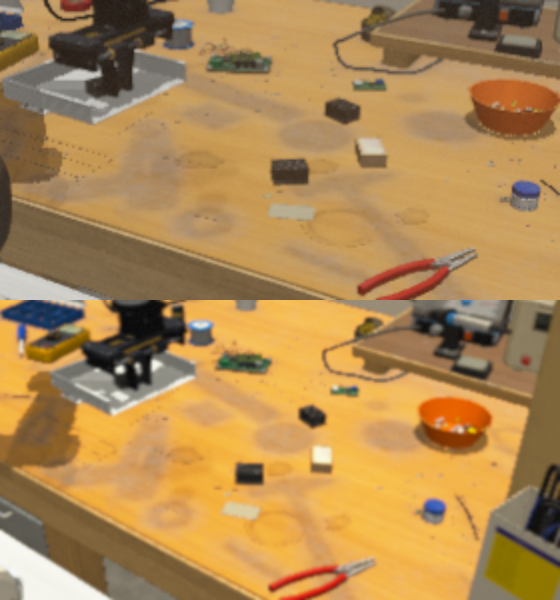

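>>> {"fn": "servo_tool", "kwargs": {"increments": "0 -2 0.2 0 0.25;0 -3 4 0 0.25;0 -3 8 0 0.12;3 -7 9 1 0.12;4 -11 9 2 0.12;5 -15 9 3 0.12;6 -19 9 4 0.12;7 -23 9 5 0.12"}}

```text
time: 7.25
tool_pos: [0.634, -0.0084, 0.1109]
tcp_rot: [-2.261, 2.181, 0.0]
wrist_force: [1.0, 0.8, -0.2]
opening: 0.12
grasp_force: 0.0
```

>>> {"fn": "servo_tool", "kwargs": {"increments": "1.0 -4 0 0 0.12;1.8 -8 0 0 0.12;1.8 -12 0 0 0.12;1.8 -14.5 0 0 0.12;1.8 -14.5 -3 0 0.12;1.8 -14.5 -3 0 0.12"}}

```text
time: 7.75
tool_pos: [0.648, -0.1532, 0.0757]
tcp_rot: [2.25, -2.185, -0.012]
wrist_force: [-1.3, 0.9, -2.1]
opening: 0.124
grasp_force: 0.0
```

```bash
python3 w.py w3; python3 l.py l2
```

```text
[ 0.65  -0.222  0.22 ] 7.75 [ 0.648 -0.153  0.076] [ 2.25  -2.185 -0.012] [ 0.009  0.599 -0.07  -0.003 -0.911  0.022]
sink_1 0.74 [500. 246.] [ 0.445 -0.119]
sink_1 0.57 [246. 259.] [ 0.651 -0.102]
carton_small 0.75 [384. 161.] [ 0.549 -0.186]
 sil sink_1 0.89 [252. 277.] [645. -94.  17.  22.   1.]
 sil sink_1 0.53 [486. 232.] [ 475. -140.   17.   12.    2.]
 sil carton_small 0.87 [393. 162.] [ 548. -186.   54.   39.   32.]
scene 0.65 [269. 223.] [ 0.456 -0.103]
scene 0.64 [183. 176.] [0.58  0.252]
scene 0.47 [302. 195.] [ 0.639 -0.11 ]
scene 0.81 [316. 215.] [ 0.55  -0.188]
scene 0.68 [391. 239.] [ 0.528 -0.379]
side 0.7 [287. 192.] [ 0.669 -0.099]
side 0.59 [194. 172.] [0.58 0.26]
side 0.58 [256. 226.] [ 0.452 -0.128]
side 0.52 [293. 217.] [ 0.556 -0.192]
```

View pics/l2.png

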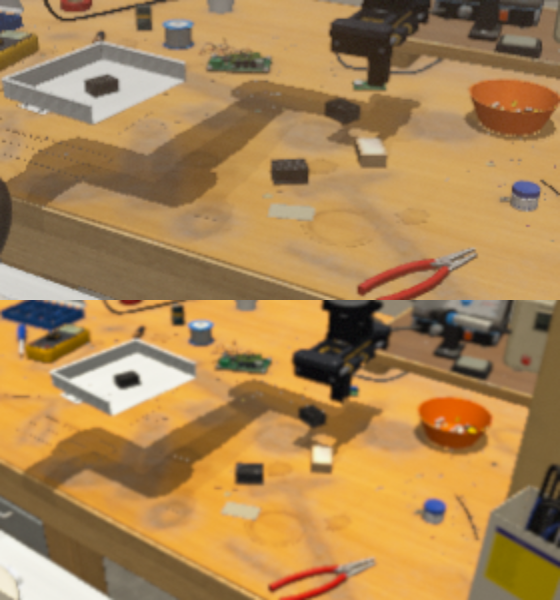

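Sink A lies in mid-tray (crop, scene half, at (102,85)). The pusher stands behind sink B. I lower it and push.

>>> {"fn": "servo_tool", "kwargs": {"increments": "0 -0.3 -3 0 0.12;0 -0.3 -5 0 0.12;0 -0.3 -5.7 0 0.12;0 -0.3 -5.7 0 0.12;0 0.5 -5.7 0 0.12;0 1.3 -5.7 0 0.12;0 2.1 -5.7 0 0.12;0 2.9 -5.7 0 0.12"}}

```text
time: 9.07
tool_pos: [0.653, -0.1208, 0.025]
tcp_rot: [-2.26, 2.18, -0.003]
wrist_force: [0.4, 0.4, 1.0]
opening: 0.118
grasp_force: 0.2
```

>>> {"fn": "servo_tool", "kwargs": {"increments": "-0.1 1 0 0 0.12;-0.1 2 0 0 0.12;-0.2 3 0 0 0.12;-0.2 4 0 0 0.12;-0.3 5 0 0 0.12;-0.4 6 0 0 0.12;-0.4 7 0 0 0.12;-0.5 8 0 0 0.12"}}

```text
time: 9.73
tool_pos: [0.6472, -0.0409, 0.0235]
tcp_rot: [-2.261, 2.181, -0.0]
wrist_force: [-0.6, -0.3, 0.6]
opening: 0.123
grasp_force: 0.2
```

```bash
python3 w.py w4; python3 l.py l3
```

```text
[ 0.648 -0.11   0.168] 9.7333 [ 0.647 -0.041  0.023] [-2.261  2.181 -0.   ] [ 0.186  0.634 -0.166  0.    -0.77  -0.15 ]
sink_1 0.7 [265. 274.] [ 0.637 -0.008]
 sil sink_1 0.69 [251. 279.] [645. -14.  13.  17.   2.]
 sil carton_small 0.62 [437.   0.] [ 565. -158.   12.    4.    1.]
scene 0.78 [274. 224.] [ 0.457 -0.117]
scene 0.74 [269. 188.] [ 0.633 -0.012]
scene 0.57 [181. 177.] [0.571 0.252]
scene 0.62 [318. 211.] [ 0.574 -0.185]
side 0.63 [258. 224.] [ 0.462 -0.127]
side 0.6 [262. 187.] [ 0.643 -0.012]
side 0.49 [194. 171.] [0.586 0.264]
side 0.72 [291. 216.] [ 0.556 -0.186]
```

View pics/w4.png

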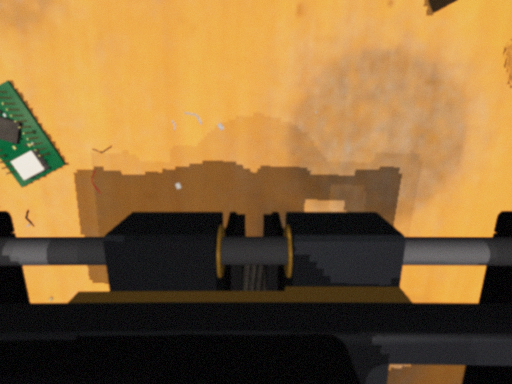

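>>> {"fn": "servo_tool", "kwargs": {"increments": "-0.1 1.3 0 0 0.12;-0.2 2.6 0 0 0.12;-0.4 3.9 0 0 0.12;-0.5 5.2 0 0 0.12;-0.7 6.5 0 0 0.12;-0.8 7.8 0 0 0.12;-1.0 9.1 0 0 0.12;-1.2 10.4 0 0 0.12"}}

```text
time: 11.05
tool_pos: [0.6349, 0.0637, 0.0236]
tcp_rot: [-2.261, 2.181, -0.0]
wrist_force: [1.0, -0.8, 0.3]
opening: 0.121
grasp_force: 0.2
```

```bash
python3 w.py w5; python3 l.py l4
```

```text
[ 0.636 -0.005  0.169] 11.05 [0.635 0.064 0.024] [-2.261  2.181 -0.   ] [ 0.353  0.621 -0.195  0.    -0.755 -0.317]
sink_1 0.62 [265. 271.] [0.625 0.095]
 sil sink_1 0.78 [254. 279.] [633.  90.  14.  16.   2.]
scene 0.73 [237. 184.] [0.616 0.084]
scene 0.68 [273. 225.] [ 0.451 -0.118]
scene 0.61 [180. 178.] [0.565 0.253]
scene 0.63 [318. 213.] [ 0.563 -0.188]
side 0.56 [193. 173.] [0.573 0.256]
side 0.51 [252. 222.] [ 0.459 -0.108]
side 0.47 [233. 183.] [0.607 0.091]
side 0.57 [290. 217.] [ 0.551 -0.187]
side 0.56 [256. 226.] [ 0.451 -0.127]
side 0.26 [191. 174.] [0.562 0.257]
```

View pics/l4.png

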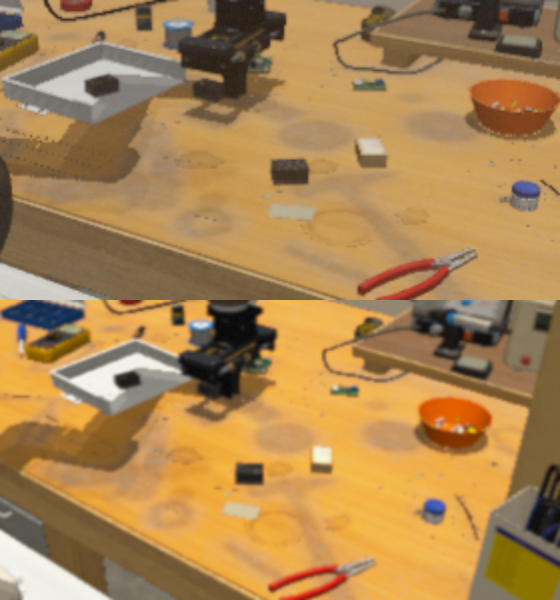

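The pusher is at (225,75) with sink B just ahead of it, to the right of A's lane. I push it on in.

>>> {"fn": "servo_tool", "kwargs": {"increments": "-0.1 1.5 0 0 0.12;-0.2 3 0 0 0.12;-0.3 4.5 0 0 0.12;-0.3 6 0 0 0.12;-0.3 7.5 0 0 0.12;-0.3 9 0 0 0.12;-0.2 10.5 0 0 0.12;-0.2 12 0 0 0.12"}}

```text
time: 12.37
tool_pos: [0.6332, 0.184, 0.0236]
tcp_rot: [-2.261, 2.181, -0.0]
wrist_force: [0.8, -1.2, 0.6]
opening: 0.124
grasp_force: 0.2
```

>>> {"fn": "servo_tool", "kwargs": {"increments": "0 -2 0.2 0 0.12;0 -4 3 0 0.2;-2 -6 8 0 0.2;-5 -9 8 -3 0.2;-8 -12 8 -6 0.2;-11 -15 8 -8 0.2;-13 -18 8 -10 0.2;-15 -21 8 -12 0.2"}}

```text
time: 13.03
tool_pos: [0.482, -0.028, 0.1041]
tcp_rot: [-2.019, 2.406, -0.001]
wrist_force: [0.3, -0.3, -0.1]
opening: 0.199
grasp_force: 0.0
```

```bash
python3 w.py w6; python3 l.py l5
```

```text
[ 0.469 -0.096  0.249] 13.0333 [ 0.482 -0.028  0.104] [-2.019  2.406 -0.001] [ 0.279  0.298 -0.517 -0.    -0.755 -0.453]
sink_1 0.78 [276.  71.] [ 0.447 -0.121]
carton_small 0.72 [274.  72.] [ 0.448 -0.12 ]
carton_small 0.56 [126.   2.] [ 0.549 -0.187]
 sil sink_1 0.83 [273.  67.] [ 449. -122.   32.   43.   37.]
 sil carton_small 0.95 [117.  12.] [ 549. -170.   28.   60.   80.]
scene 0.72 [201. 172.] [0.633 0.224]
scene 0.56 [181. 178.] [0.568 0.25 ]
scene 0.49 [272. 225.] [ 0.449 -0.117]
scene 0.71 [317. 211.] [ 0.574 -0.18 ]
side 0.7 [255. 226.] [ 0.45  -0.128]
side 0.59 [195. 172.] [0.58  0.253]
side 0.69 [292. 219.] [ 0.546 -0.194]
```

View pics/l5.png

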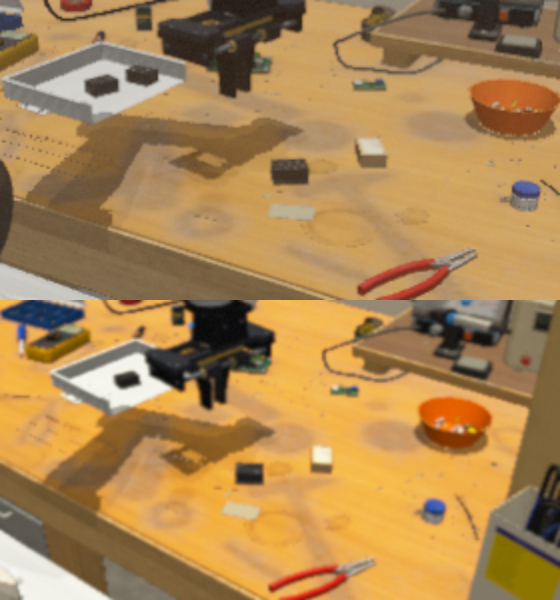

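Both A and B sit in the tray (scene half at (102,85) and (142,75)). Now for sink C. I'll start along 60° to square it up, then turn toward the mouth.

>>> {"fn": "servo_tool", "kwargs": {"increments": "-2 -4 0 -6 0.2;-4 -8 0 -12 0.2;-5.5 -11.5 0 -18 0.2;-5.8 -13.5 0 -20 0.2;-5.8 -13.5 -3 -20 0.2;-5.8 -13.5 -6 -20 0.2;-5.8 -13.5 -8.1 -20 0.2;-5.8 -13.5 -8.1 -20 0.2"}}

```text
time: 14.35
tool_pos: [0.4223, -0.1628, 0.0191]
tcp_rot: [1.566, -2.715, -0.008]
wrist_force: [-0.6, 0.3, 0.7]
opening: 0.197
grasp_force: 0.0
```

>>> {"fn": "servo_tool", "kwargs": {"increments": "0.4 0.7 0 0 0.2;0.8 1.4 0 0 0.2;1.2 2.1 0 0 0.2;1.6 2.8 0 0 0.2;2 3.5 0 0 0.2;2.4 4.2 0 0 0.2;2.8 4.9 0 0 0.2;3.2 5.6 0 0 0.2"}}

```text
time: 15.02
tool_pos: [0.4577, -0.1059, 0.0228]
tcp_rot: [-1.572, 2.72, -0.0]
wrist_force: [-0.2, -0.0, 1.0]
opening: 0.199
grasp_force: 0.4
```

```bash
python3 w.py w7; python3 l.py l6
```

```text
[ 0.422 -0.166  0.168] 15.0167 [ 0.458 -0.106  0.023] [-1.572  2.72  -0.   ] [ 0.12   0.418 -0.625  0.    -0.527 -0.642]
sink_1 0.68 [263. 265.] [ 0.465 -0.08 ]
carton_small 0.77 [ 50. 186.] [ 0.547 -0.187]
 sil sink_1 0.56 [252. 280.] [470. -84.  16.  22.  60.]
 sil sink_1 0.44 [ 36. 184.] [ 544. -186.   58.   41.   31.]
 sil carton_small 0.78 [ 37. 184.] [ 544. -186.   57.   41.   32.]
scene 0.53 [263. 217.] [ 0.475 -0.076]
scene 0.5 [182. 178.] [0.569 0.25 ]
scene 0.48 [202. 174.] [0.626 0.215]
scene 0.51 [317. 212.] [ 0.569 -0.184]
side 0.68 [208. 170.] [0.627 0.228]
side 0.4 [195. 171.] [0.587 0.262]
side 0.65 [292. 217.] [ 0.555 -0.19 ]
```

View pics/l6.png

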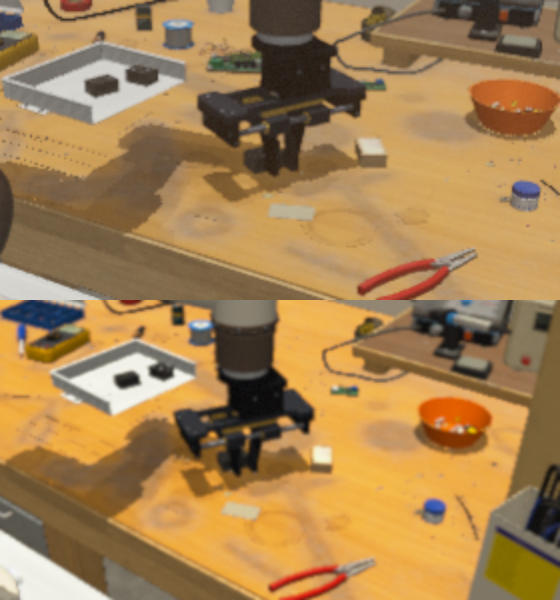

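>>> {"fn": "servo_tool", "kwargs": {"increments": "0.4 0.9 0 3 0.2;0.9 1.8 0 6 0.2;1.2 2.7 0 9 0.2;1.5 3.7 0 12 0.2;1.8 4.7 0 15 0.2;2 5.6 0 18 0.2;2.1 6.6 0 21 0.2;2.2 7.6 0 24 0.2"}}

```text
time: 16.33
tool_pos: [0.4793, -0.0305, 0.0226]
tcp_rot: [2.106, -2.331, 0.0]
wrist_force: [0.3, -0.6, 0.3]
opening: 0.199
grasp_force: 0.3
```

```bash
python3 w.py w8; python3 l.py l7
```

```text
[ 0.471 -0.099  0.168] 16.3333 [ 0.479 -0.03   0.023] [ 2.106 -2.331  0.   ] [ 0.276  0.431 -0.6    0.    -0.54  -0.378]
sink_1 0.6 [261. 267.] [ 0.476 -0.002]
 sil sink_1 0.67 [254. 281.] [481.  -5.  16.  22.  84.]
 sil carton_small 0.15 [257. 281.] [481.  -5.  16.  22.  84.]
scene 0.54 [239. 209.] [ 0.48  -0.004]
scene 0.54 [203. 177.] [0.606 0.2  ]
scene 0.46 [182. 180.] [0.556 0.237]
scene 0.75 [316. 210.] [ 0.574 -0.177]
side 0.62 [210. 170.] [0.631 0.222]
side 0.54 [194. 173.] [0.575 0.256]
side 0.49 [228. 206.] [0.485 0.006]
side 0.2 [193. 172.] [0.581 0.264]
side 0.61 [290. 218.] [ 0.545 -0.189]
```

View pics/l7.png

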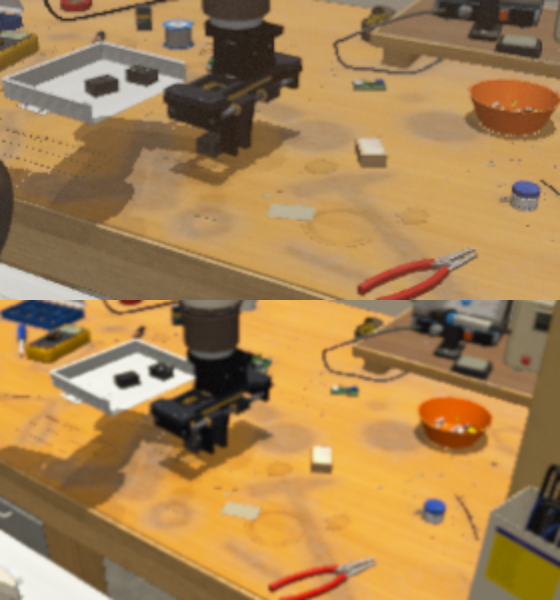

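Sink C is ahead of the fingers (about (0.480,-0.004)) and square to the tray. I push it the rest of the way and then back off.

>>> {"fn": "servo_tool", "kwargs": {"increments": "0.2 1.4 0 0 0.2;0.4 2.8 0 0 0.2;0.5 4.2 0 0 0.2;0.7 5.6 0 0 0.2;0.9 7 0 0 0.2;1.1 8.4 0 0 0.2;1.3 9.8 0 0 0.2;1.5 11.2 0 0 0.2"}}

```text
time: 17.65
tool_pos: [0.4942, 0.0818, 0.0225]
tcp_rot: [2.102, -2.334, -0.0]
wrist_force: [0.5, -1.3, -0.1]
opening: 0.2
grasp_force: 0.2
```

>>> {"fn": "servo_tool", "kwargs": {"increments": "0.2 1.5 0 0 0.2;0.4 3 0 0 0.2;0.5 4.5 0 0 0.2;0.7 6 0 0 0.2;0.8 7.5 0 0 0.2;0.9 9 0 0 0.2;1.0 10.5 0 0 0.2;1.1 12 0 0 0.2"}}

```text
time: 18.32
tool_pos: [0.5053, 0.2027, 0.0225]
tcp_rot: [2.103, -2.334, -0.0]
wrist_force: [-0.4, -0.5, 1.1]
opening: 0.199
grasp_force: 0.2
```

>>> {"fn": "servo_tool", "kwargs": {"increments": "0 -2 0.2 0 0.2;0 -4 3 0 0.2;0 -6 8 0 0.2;0 -10 12 0 0.2;0 -14 14 0 0.2;0 -18 16 0 0.2;0 -22 18 0 0.2;0 -22 20 0 0.2"}}

```text
time: 18.98
tool_pos: [0.5034, -0.0171, 0.218]
tcp_rot: [2.099, -2.333, -0.005]
wrist_force: [-0.0, 0.4, -0.6]
opening: 0.197
grasp_force: 0.0
```

```bash
python3 l.py l8
```

```text
scene 0.67 [202. 176.] [0.613 0.209]
scene 0.6 [169. 184.] [0.515 0.252]
scene 0.53 [180. 178.] [0.566 0.253]
scene 0.71 [317. 213.] [ 0.561 -0.186]
side 0.61 [187. 182.] [0.512 0.227]
side 0.55 [197. 173.] [0.58  0.242]
side 0.51 [206. 181.] [0.555 0.175]
side 0.46 [213. 169.] [0.641 0.218]
side 0.71 [290. 215.] [ 0.562 -0.179]
```

View pics/l8.png

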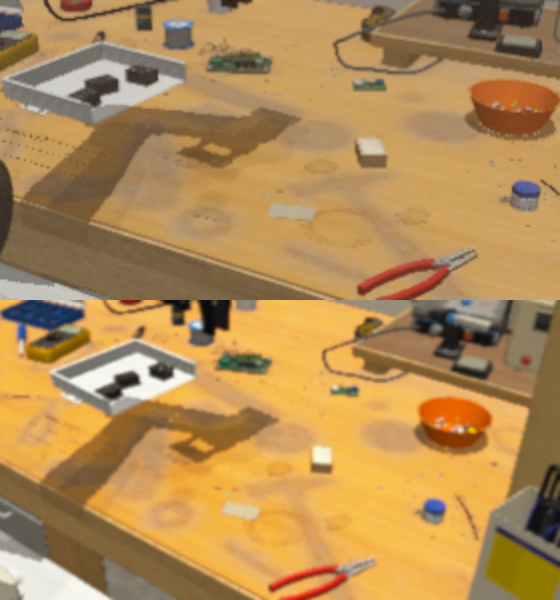

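All three sinks stand flat inside the tray, at (88,97), (102,84) and (142,75) in the scene half. Each is more than 2 cm past the mouth, and the carton and jar have not moved.

```bash
python3 -c "from cell import *; print(job_done())"
```

```text
the job is handed in; nothing more can be done
None
```

All three heat sinks were pushed flat into the tray, the carton and jar were left where they stood, and the job was handed in at about 19 s of the 72 s limit; no verdict came back.

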